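# Shut the pass box and call the next room

### The arm

A 6-joint arm with a two-finger parallel gripper is mounted at the origin on the work surface. World frame = base frame: x ahead of the robot, y to its left, z up, the work surface at z = 0. Lengths are in m, angles in rad, forces in N, time in s.
With the tool pointing down it reaches from about 0.3 to 0.85 m from the base axis. Payload 4.2 kg.
Tool frame: the origin (TCP) lies midway between the tips of the shut fingers; the grasp point (between the pads) lies bot.grip_depth behind it (bot.grip_depth is the distance from the TCP to the grasp point, in m); z points along the fingers, y is the direction in which the jaws open and shut (so a half turn about z gives the same grasp; the last joint's range is limited). The gripper opens to 91 mm and grips with 3 to 60 N. Pads are 32 mm wide; open, the fingers measure 118 mm over their backs; the gripper's body (76 mm by 178 mm) begins 60 mm behind the grasp point.
Start: joints at [-1.274, 0.32, 1.565, -0, 1.257, -0.02], TCP at [0.179, -0.546, 0.214] pointing down, gripper open.
Joint ranges: [-3.11, 3.11], [-0.84, 2.01], [0.21, 2.61], [-1.34, 4.49], [0.05, 2.63], [-2.56, 2.56]. Speed limits (rad/s): [2.57, 2.57, 3.14, 3.14, 3.14, 3.14].

### API

Orientations are given as a unit quaternion [w, x, y, z].
In Python, from station import bot gives the robot as it stands.
- The arm moves only by the tool carry_out, never from a script. Its argument "increments" is a list of rows, each an object with "travel": the shift along the tool's x, y, z in mm, a list of three; "rotation": the turn, a rotation vector about the tool's x, y, z in degrees, a list of three. A call has 1 to 10 rows; each row is the pose to reach, as a shift and turn from the pose commanded when the call began, along the tool's axes at that moment; what a row does not reach only later rows make up. A row lasts 1/8 s, in which the tool goes at most 62.5 mm and 10.7 degrees, less where a joint would pass 70% of its speed; a pose out of reach is approached as far as the arm can. A call with a gripper value outside its range is refused whole. "hand" is the finger opening in mm, from 0 to 91.2, set as the call begins (left out, the last holds). The fingers move at their own pace and stop on an object; "grip_force" is the grip in N (left out, the last holds). Time passes only in rows, so rows that repeat a pose let the fingers close. It gives the time, the measured TCP pose, the force and the opening at its end, in the units of the state.
- bot.get_obs(): the state, without advancing time (a new reading comes with each control period).
- bot.get_image(name): name is "side" or "top"; returns the picture (480x640x3 uint8, red, green, blue); there is no depth.
- bot.camera_params(name): a dict with "intrinsics" (3x3 intrinsics, pixels), "eye" and "rotation" of the camera in the world. Camera axes: x right, y up, looking along -z (the intrinsics and any distortion apply to the point x, -y, -z); pixel columns grow to the right and rows downward; lengths in m; the calibration is good to about 2 mm. A picture is of the moment at which its call begins. camera_params takes no time and is no camera call.
- bot.close_job(): hands the job in, once; it reports no verdict.
The state is a dict: "t": time; "joints": joint angles; "qd": joint speeds; "joint_torque": joint torques, N m; "eef_pos": TCP position; "tool_rot": TCP orientation; "ft_force": force on the tool from outside, world axes, zero at the start; "torque": the same for the moment, N m; "grip_width": finger opening in m.
Only numpy, scipy, OpenCV 4.12 (cv2) and the standard library are available. Lean on these libraries where they do the work, as an engineer would, in place of code of your own. Each camera call takes 0.05 s, during which the arm holds its last target.

### The job

Hand over the loaded pass box: push its sliding hood fully shut, then call the next room by gently pressing down the long narrow bar key on its desk call unit, and let the key come up again. Leave the round and the square key unpressed, and do not lift or shift the call units or anything else on the bench.

Things in the scene. Friction and masses are not known exactly. Their poses are not given: they have to be found in the camera images.
- hood_face (a point): centre of the end face of the pass box's sliding hood, the face to push on (upright, 180 mm wide along its x, 34 mm high, this point is at half height). The point's y axis points straight out of this face, level, in the hood's opening direction; push along -y to shut it. z up. The hood is a low steel frame with a clear top, 180 x 140 x 34 mm, and slides on top of the pass box; the point moves with it
- hood (a joint): opening of the hood in m: 0 fully shut against its stop, starts between 0.06 and 0.115, 0.12 at most. It slides with about 1.5 N of friction and stays where it is left
- pass_box_top (a point): centre of the top of the pass box, a fixed stainless steel box 180 mm (its x) x 300 mm (its y), its flat top 90 mm above the bench. The half of the top towards its +y is a closed deck over which the hood slides when open; the other half is the loading opening. z up
- bar_key_top (a point): centre of the top face of the key to press: a long narrow bar 60 mm (along its x) x 16 mm (along its y), standing 12 mm proud of its housing; z up; 42 mm above the bench at rest. It moves with the key
- bar_key (a joint): travel of the bar key in m: 0 at rest, grows as it is pressed, 0.008 fully down. It springs back by itself. Its spring takes about 1 N to start and 5 N fully down; it signals from 4 mm on
- call_bar: loose desk call unit, 0.3 to 0.6 kg: white housing 70 x 70 mm, 26 mm high, standing on the mat, with one plain black key on top, a long narrow bar 60 x 16 mm. Origin: centre of its underside; z up
- call_round: loose desk call unit, 0.3 to 0.6 kg: white housing 70 x 70 mm, 26 mm high, standing on the mat, with one plain black key on top, round, 42 mm across, 12 mm proud; not to be pressed. Origin: centre of its underside; z up
- round_key (a joint): travel of the round key in m: 0 at rest, grows as it is pressed, 0.008 fully down. It springs back by itself
- call_square: loose desk call unit, 0.3 to 0.6 kg: white housing 70 x 70 mm, 26 mm high, standing on the mat, with one plain black key on top, square, 36 x 36 mm, 12 mm proud; not to be pressed. Origin: centre of its underside; z up
- square_key (a joint): travel of the square key in m: 0 at rest, grows as it is pressed, 0.008 fully down. It springs back by itself
- mat: fixed black rubber mat 235 (x) x 315 (y) mm, 4 mm thick, on which the call units, the small carton and the dish stand. Origin: centre of its underside
- load_carton: loose carton 70 x 80 x 55 mm inside the pass box, below its top. Origin: centre of its underside
- small_carton: loose carton 60 x 55 x 40 mm standing among the call units. Origin: centre of its underside
- dish: loose round steel dish, 64 mm across, 30 mm high, among the call units. Origin: centre of its underside
- wash_bottle: loose white bottle, 60 mm across, 90 mm tall, at the left of the bench. Origin: centre of its underside
- swab_jar: loose clear jar with a white lid, 70 mm across, 70 mm tall, at the right of the bench. Origin: centre of its underside
There are look-alikes about, which are no part of the job. What is shaped like the call_bar but orange or purple is not meant.

How it is judged:
By the outcome, as a careful person would: the job done as asked, in the order asked, and still so for the second after the job is handed in, with the robot touching nothing.
It also fails if it takes over 48 s, if anything falls off the work surface, if the arm or the gripper's body presses on something with over 40 N, if the wrist force passes 120 N, or if a joint passes its speed limit or range.

## Working session

There is one attempt and no reset: what is moved stays moved. The work goes in short steps, Python scripts to look and compute and a tool call to move; the robot and the scene stay as the last step left them, time stands still between calls to the robot, and variables do not carry over. Pictures are saved under pics/ and viewed, and the job is handed in when it is done.

Besides the shell and the picture viewer there is one more tool, called after "Call:" as name([rows], argument=value, ...), one row to a line, values as JSON. carry_out: Moves the arm, as the interface text tells. Its arguments: {"type":"object","properties":{"increments":{"type":"array"},"hand":{"type":"number"},"grip_force":{"type":"number"}},"required":["increments"]}

```bash
mkdir -p pics
python3 - <<'E'
from station import bot
import cv2
for n in ("top","side"):
    im=bot.get_image(n); cv2.imwrite(f"pics/{n}0.png",im[:,:,::-1])
    print(n,bot.camera_params(n))
print(bot.get_obs(), bot.grip_depth)
E
```

```text
top {'intrinsics': array([[559.33690207,   0.        , 320.99094305],
       [  0.        , 559.33690207, 244.94442161],
       [  0.        ,   0.        ,   1.        ]]), 'eye': array([2.08382980e-01, 1.09920568e-03, 1.59416695e+00]), 'rotation': array([-0.69436231, -0.0691598 ,  0.05952083,  0.71381732])}
side {'intrinsics': array([[472.94260807,   0.        , 314.05788137],
       [  0.        , 472.94260807, 242.95629134],
       [  0.        ,   0.        ,   1.        ]]), 'eye': array([-0.34535272,  0.71209767,  1.0257895 ]), 'rotation': array([-0.36877554, -0.17890124,  0.38398615,  0.82737754])}
{'t': 0.1, 'joints': array([-1.27402716e+00,  3.20226143e-01,  1.56555112e+00,  4.73912148e-06,
        1.25743644e+00, -1.99830540e-02]), 'qd': array([ 0.00031818,  0.0001969 , -0.0025283 ,  0.00043819,  0.00059912,
        0.00184451]), 'joint_torque': array([ 1.20993023e-03, -4.13331735e+01, -2.32509881e+01,  7.29811960e-02,
        4.21923527e-02, -6.84786278e-05]), 'eef_pos': array([ 0.17897791, -0.54594754,  0.21320772]), 'tool_rot': array([-8.03088113e-04,  9.87484488e-01,  1.57714075e-01, -1.09581518e-04]), 'ft_force': array([ 0.32942763, -0.75438677, -0.53383449]), 'torque': array([ 0.03100983,  0.03291205, -0.03300953]), 'grip_width': 0.0911226798582463} 0.0188
```

View pics/top0.png

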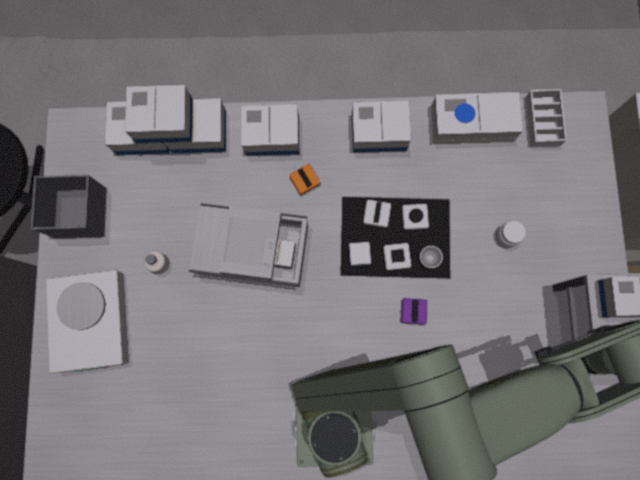

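View pics/side0.png

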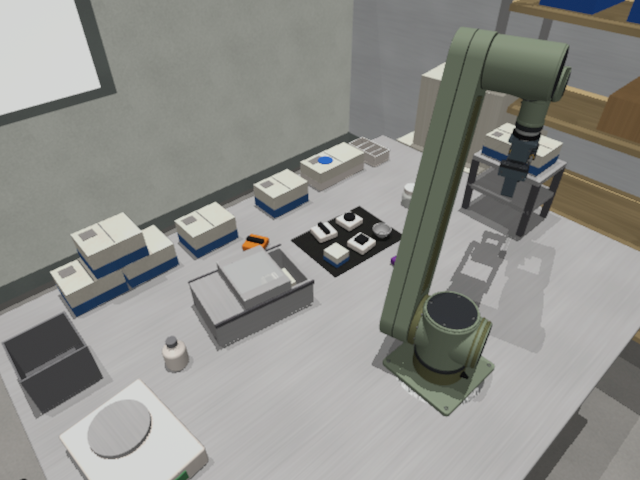

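```bash
cat > h.py <<'E'
import numpy as np, cv2
from scipy.spatial.transform import Rotation as R
from station import bot
def cam(n):
    p=bot.camera_params(n); q=p['rotation']; return p['intrinsics'],p['eye'],R.from_quat([q[1],q[2],q[3],q[0]]).as_matrix()
def px2w(n,u,v,z):
    K,e,M=cam(n); d=np.linalg.inv(K)@[u,v,1]; d=M@(d*[1,-1,-1]); return e+d*(z-e[2])/d[2]
def w2px(n,P):
    K,e,M=cam(n); c=M.T@(np.asarray(P)-e); x=K@(c*[1,-1,-1]); return x[:2]/x[2]
E
python3 - <<'E'
import cv2
a=cv2.imread('pics/top0.png'); b=cv2.imread('pics/side0.png')
cv2.imwrite('pics/c1.png',cv2.resize(a[190:300,180:320],None,fx=5.5,fy=5.5,interpolation=cv2.INTER_CUBIC))
cv2.imwrite('pics/c2.png',cv2.resize(a[190:285,335:460],None,fx=6,fy=6,interpolation=cv2.INTER_CUBIC))
cv2.imwrite('pics/c3.png',cv2.resize(b[200:350,180:410],None,fx=3.4,fy=3.4,interpolation=cv2.INTER_CUBIC))
E
```

```text
(no output)
```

View pics/c1.png

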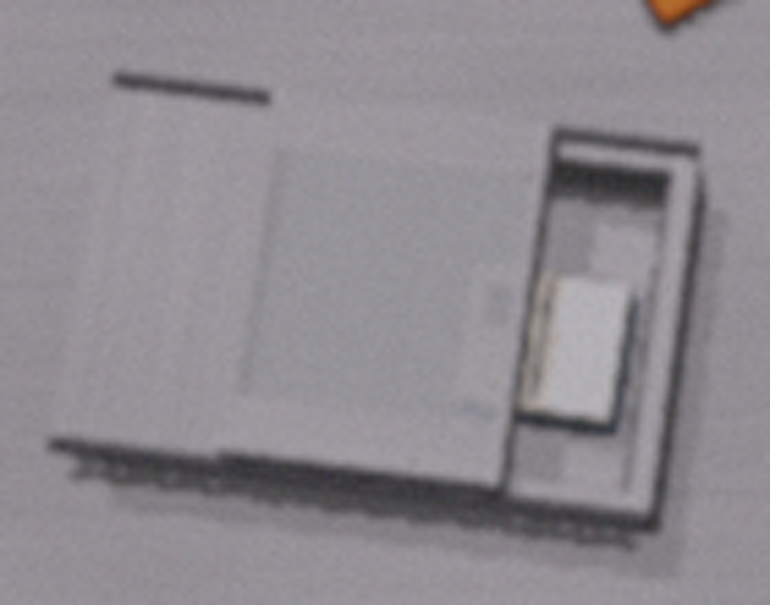

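View pics/c2.png

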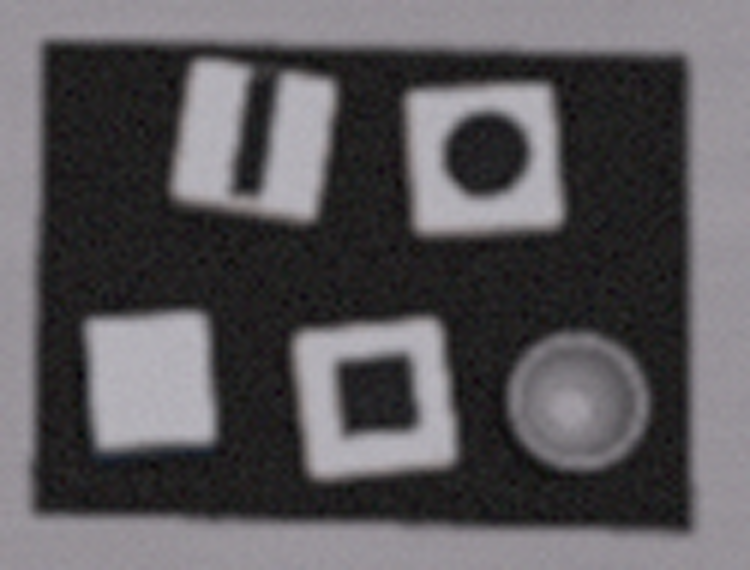

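View pics/c3.png

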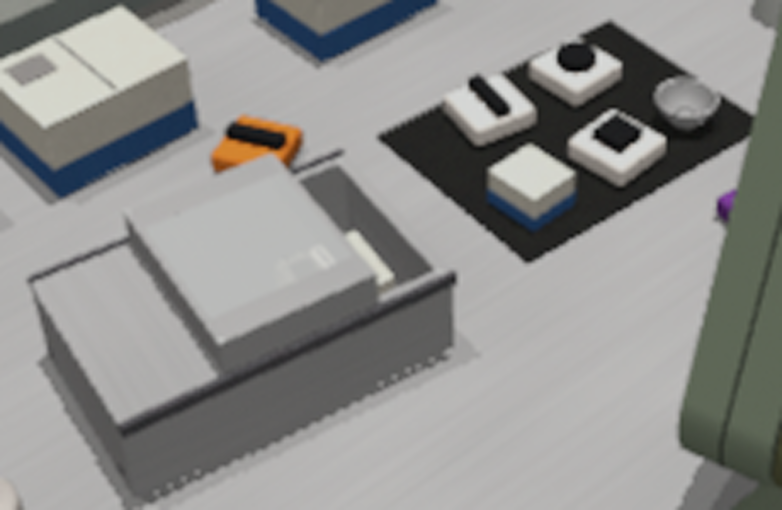

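Run:
```python
from h import *
f=lambda c,o,s:(o[0]+(c[0]+.5)/s-.5,o[1]+(c[1]+.5)/s-.5)
A=lambda x,y,z:px2w('top',*f((x,y),(180,190),5.5),z)
B=lambda x,y,z:px2w('top',*f((x,y),(335,190),6),z)
S=lambda x,y,z:px2w('side',*f((x,y),(180,200),3.4),z)
np.set_printoptions(precision=4,suppress=True)
for nm,p in dict(hTL=A(265,100,.124),hBL=A(218,455,.124),hTR=A(553,125,.124),hBR=A(503,490,.124)).items(): print(nm,p)
for nm,p in dict(bTL=A(113,75,.09),bBL=A(48,443,.09),bTR=A(700,148,.09),bBR=A(657,525,.09)).items(): print(nm,p)
for nm,p in dict(s_hfar=S(127,212,.124),s_hnear=S(217,347,.124),s_hfarR=S(282,157,.124),s_hnearR=S(375,280,.124),sbL=S(31,278,.09),sbN=S(123,428,.09),sbR=S(455,277,.09)).items(): print(nm,p)
k=[B(255,72,.042),B(278,75,.042),B(232,192,.042),B(257,195,.042)]
print(np.array(k),np.mean(k,0))
h=[B(193,58,.03),B(337,78,.03),B(318,223,.03),B(172,203,.03)]
print(np.array(h),np.mean(h,0))
print('side key',np.mean([S(471,80,.042),S(484,76,.042),S(511,108,.042),S(497,114,.042)],0))
```

```text
hTL [0.5895 0.2678 0.124 ]
hBL [0.4135 0.2899 0.124 ]
hTR [0.5725 0.1258 0.124 ]
hBR [0.3926 0.1522 0.124 ]
bTL [0.6136 0.3512 0.09  ]
bBL [0.4266 0.381  0.09  ]
bTR [0.5668 0.0549 0.09  ]
bBR [0.3775 0.0802 0.09  ]
s_hfar [0.593 0.264 0.124]
s_hnear [0.4154 0.297  0.124 ]
s_hfarR [0.5624 0.125  0.124 ]
s_hnearR [0.3902 0.1617 0.124 ]
sbL [0.6126 0.351  0.09  ]
sbN [0.4235 0.3819 0.09  ]
sbR [0.376  0.0897 0.09  ]
[[ 0.616  -0.145   0.042 ]
 [ 0.6142 -0.1559  0.042 ]
 [ 0.5578 -0.1315  0.042 ]
 [ 0.556  -0.1433  0.042 ]] [ 0.586  -0.1439  0.042 ]
[[ 0.627  -0.1167  0.03  ]
 [ 0.615  -0.1852  0.03  ]
 [ 0.5442 -0.1728  0.03  ]
 [ 0.556  -0.1038  0.03  ]] [ 0.5855 -0.1446  0.03  ]
side key [ 0.5823 -0.1396  0.042 ]
```

```bash
cat >> h.py <<'E'
def rel(P,yaw=None,base=None):
    """tool-frame mm shift to world P and rotvec deg to a straight-down pose whose tool x has world angle yaw(deg)"""
    o=bot.get_obs(); q=o['tool_rot']; M=R.from_quat([q[1],q[2],q[3],q[0]])
    p=o['eef_pos'] if base is None else np.array(base)
    t=M.inv().apply(np.array(P)-p)*1000
    r=None
    if yaw is not None:
        T=R.from_euler('z',yaw,degrees=True)*R.from_euler('x',180,degrees=True)
        r=(M.inv()*T).as_rotvec(degrees=True)
    return t.round(1),None if r is None else r.round(2)
E
python3 - <<'E'
from h import *
for P in [(.30,-.40,.30),(.45,-.2,.30),(.52,.1,.30),(.511,.333,.30),(.511,.333,.25)]: print(P,*rel(P,-9.2))
E
```

```text
(0.3, -0.4, 0.3) [ 160.5 -101.1  -86.6] [-9.000e-02  2.000e-02  2.735e+01]
(0.45, -0.2, 0.3) [ 365.3 -244.5  -86.4] [-9.000e-02  2.000e-02  2.735e+01]
(0.52, 0.1, 0.3) [ 525.3 -507.7  -86. ] [-9.000e-02  2.000e-02  2.735e+01]
(0.511, 0.333, 0.3) [ 589.3 -731.9  -85.6] [-9.000e-02  2.000e-02  2.735e+01]
(0.511, 0.333, 0.25) [ 589.3 -731.9  -35.6] [-9.000e-02  2.000e-02  2.735e+01]
```

Call:
carry_out([
  {"travel": [40, -25, -30], "rotation": [0, 0, 5]},
  {"travel": [80, -50, -60], "rotation": [0, 0, 10]},
  {"travel": [120, -75, -86], "rotation": [0, 0, 15]},
  {"travel": [160, -101, -86], "rotation": [0, 0, 20]},
  {"travel": [205, -132, -86], "rotation": [0, 0, 25]},
  {"travel": [250, -164, -86], "rotation": [0, 0, 27.3]},
  {"travel": [295, -195, -86], "rotation": [0, 0, 27.3]},
  {"travel": [330, -220, -86], "rotation": [0, 0, 27.3]},
  {"travel": [365, -245, -86], "rotation": [0, 0, 27.3]},
  {"travel": [365, -245, -86], "rotation": [0, 0, 27.3]},
], hand=0, grip_force=10)

```text
t: 1.35
eef_pos: [0.4506, -0.1979, 0.2994]
tool_rot: [-0.0, 0.997, -0.078, -0.0]
ft_force: [-0.1, -0.8, -0.5]
grip_width: 0.0008
```

Run:
```python
from h import *
for P in [(.52,.1,.30),(.511,.333,.30),(.511,.333,.20)]: print(P,*rel(P,-9.2))
o=bot.get_obs();print(o['joints'],o['t'],o['ft_force'],o['grip_width'])
```

```text
(0.52, 0.1, 0.3) [  22.5 -305.    -0.4] [-0.04  0.05  0.29]
(0.511, 0.333, 0.3) [-2.250e+01 -5.338e+02 -2.000e-01] [-0.04  0.05  0.29]
(0.511, 0.333, 0.2) [ -22.4 -533.8   99.8] [-0.04  0.05  0.29]
[-4.37433539e-01  1.43423121e-01  1.58645802e+00  4.13346647e-04
  1.41271583e+00  1.28873061e+00] 1.35 [-0.11859705 -0.76426913 -0.51855538] 0.0008371140648972424
```

Call:
carry_out([
  {"travel": [5, -55, 0], "rotation": [0, 0, 0]},
  {"travel": [10, -110, 0], "rotation": [0, 0, 0]},
  {"travel": [15, -170, 0], "rotation": [0, 0, 0]},
  {"travel": [20, -230, 0], "rotation": [0, 0, 0]},
  {"travel": [20, -290, 0], "rotation": [0, 0, 0]},
  {"travel": [10, -350, 0], "rotation": [0, 0, 0]},
  {"travel": [0, -410, 0], "rotation": [0, 0, 0]},
  {"travel": [-10, -470, 0], "rotation": [0, 0, 0]},
  {"travel": [-22, -532, 20], "rotation": [0, 0, 0]},
  {"travel": [-22, -534, 70], "rotation": [0, 0, 0]},
])

```text
t: 2.6
eef_pos: [0.5143, 0.3343, 0.2307]
tool_rot: [-0.002, 0.997, -0.078, 0.003]
ft_force: [0.6, -0.6, -0.2]
grip_width: 0.0004
```

Run:
```python
from h import *
im=bot.get_image('side'); cv2.imwrite('pics/s1.png',cv2.resize(im[100:360,150:410,::-1],None,fx=2.3,fy=2.3,interpolation=cv2.INTER_CUBIC))
for P in [(.511,.333,.10),(.502+.159*.0135,.279+.987*.0135,.10)]: print(P,*rel(P,-9.2))
```

```text
(0.511, 0.333, 0.1) [  2.   -3.8 121.2] [0.48 0.54 0.19]
(0.5041465, 0.29232450000000004, 0.1) [  1.6  37.4 121.6] [0.48 0.54 0.19]
```

View pics/s1.png

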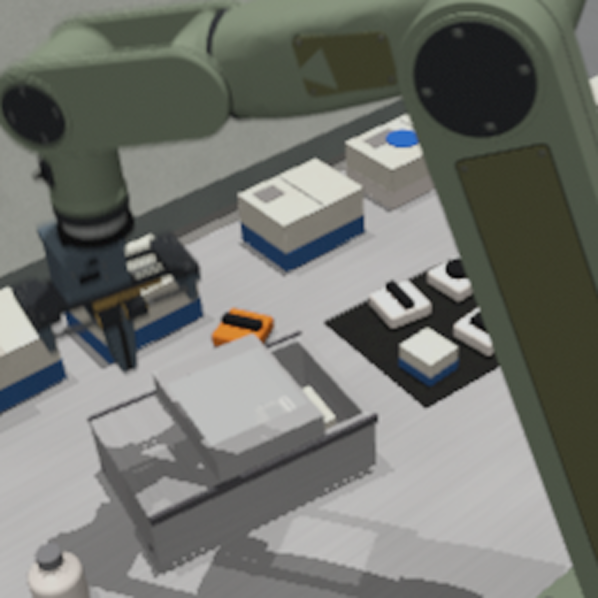

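The gripper hangs (fingertip at about (125,365) in the crop) over the deck behind the hood's end face, with room to come down.

Call:
carry_out([
  {"travel": [0, 0, 0], "rotation": [0, 0, 0]},
  {"travel": [0, 0, 40], "rotation": [0, 0, 0]},
  {"travel": [0, 0, 80], "rotation": [0, 0, 0]},
  {"travel": [0, 0, 105], "rotation": [0, 0, 0]},
  {"travel": [0, 0, 120], "rotation": [0, 0, 0]},
  {"travel": [0, 0, 127], "rotation": [0, 0, 0]},
  {"travel": [0, 0, 127], "rotation": [0, 0, 0]},
  {"travel": [0, 0, 127], "rotation": [0, 0, 0]},
])

```text
t: 3.65
eef_pos: [0.5136, 0.3311, 0.1041]
tool_rot: [-0.001, 0.997, -0.08, 0.001]
ft_force: [-0.6, 0.9, 0.0]
grip_width: 0.0005
```

Run:
```python
from h import *
im=bot.get_image('side'); cv2.imwrite('pics/s2.png',cv2.resize(im[180:360,150:380,::-1],None,fx=3.3,fy=3.3,interpolation=cv2.INTER_CUBIC))
for P in [(.502+.159*.0135,.279+.987*.0135,.10)]: print(P,*rel(P,-9.2))
print(bot.get_obs()['ft_force'])
```

```text
(0.5041465, 0.29232450000000004, 0.1) [-3.  39.8  4. ] [-0.07 -0.09  0.05]
[ 0.21482041 -0.48560466  0.44684129]
```

View pics/s2.png

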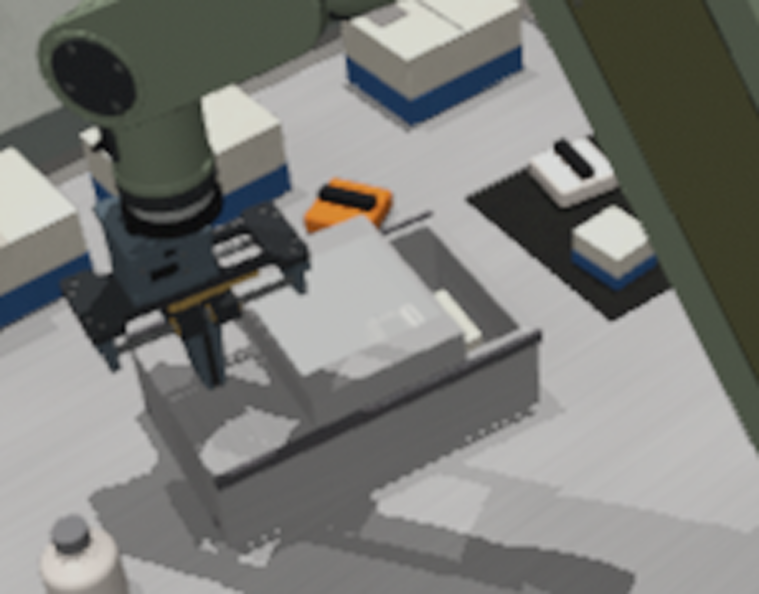

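Call:
carry_out([
  {"travel": [-2, 12, 2], "rotation": [0, 0, 0]},
  {"travel": [-3, 24, 3], "rotation": [0, 0, 0]},
  {"travel": [-3, 32, 3], "rotation": [0, 0, 0]},
  {"travel": [-3, 38, 3], "rotation": [0, 0, 0]},
  {"travel": [-3, 43, 3], "rotation": [0, 0, 0]},
  {"travel": [-3, 50, 3], "rotation": [0, 0, 0]},
  {"travel": [-3, 57, 3], "rotation": [0, 0, 0]},
  {"travel": [-3, 64, 3], "rotation": [0, 0, 0]},
  {"travel": [-3, 71, 3], "rotation": [0, 0, 0]},
  {"travel": [-3, 78, 3], "rotation": [0, 0, 0]},
])

```text
t: 4.95
eef_pos: [0.4976, 0.2538, 0.1]
tool_rot: [-0.0, 0.997, -0.08, 0.0]
ft_force: [1.4, 1.6, -0.7]
grip_width: 0.0009
```

Call:
carry_out([
  {"travel": [0, 5, 0], "rotation": [0, 0, 0]},
  {"travel": [0, 10, 0], "rotation": [0, 0, 0]},
  {"travel": [0, 14, 0], "rotation": [0, 0, 0]},
  {"travel": [0, 18, 0], "rotation": [0, 0, 0]},
  {"travel": [0, 18, 0], "rotation": [0, 0, 0]},
])

```text
t: 5.58
eef_pos: [0.4941, 0.2359, 0.0998]
tool_rot: [0.001, 0.997, -0.08, -0.001]
ft_force: [0.3, 0.8, -0.6]
grip_width: 0.0005
```

Call:
carry_out([
  {"travel": [0, 1, 0], "rotation": [0, 0, 0]},
  {"travel": [0, 2, 0], "rotation": [0, 0, 0]},
  {"travel": [0, 3, 0], "rotation": [0, 0, 0]},
  {"travel": [0, 4, 0], "rotation": [0, 0, 0]},
])

```text
t: 6.08
eef_pos: [0.4936, 0.2325, 0.0998]
tool_rot: [0.0, 0.997, -0.08, -0.0]
ft_force: [-0.5, 1.7, -0.2]
grip_width: 0.0001
```

Run:
```python
from h import *
im=bot.get_image('side'); cv2.imwrite('pics/s3.png',cv2.resize(im[180:360,150:380,::-1],None,fx=3.3,fy=3.3,interpolation=cv2.INTER_CUBIC))
im=bot.get_image('top'); cv2.imwrite('pics/t3.png',cv2.resize(im[190:300,180:320,::-1],None,fx=5.5,fy=5.5,interpolation=cv2.INTER_CUBIC))
print(bot.get_obs()['ft_force'])
```

```text
[-0.63721942  1.91262102 -0.67833408]
```

View pics/s3.png

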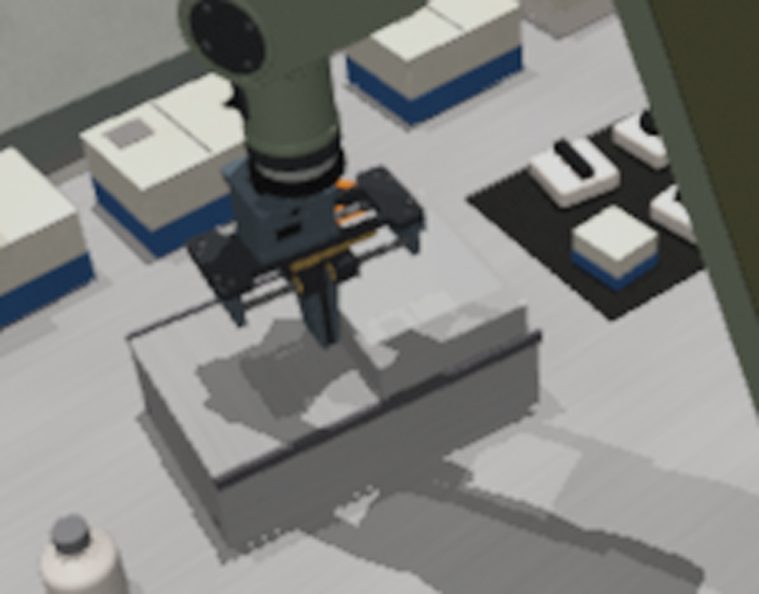

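View pics/t3.png

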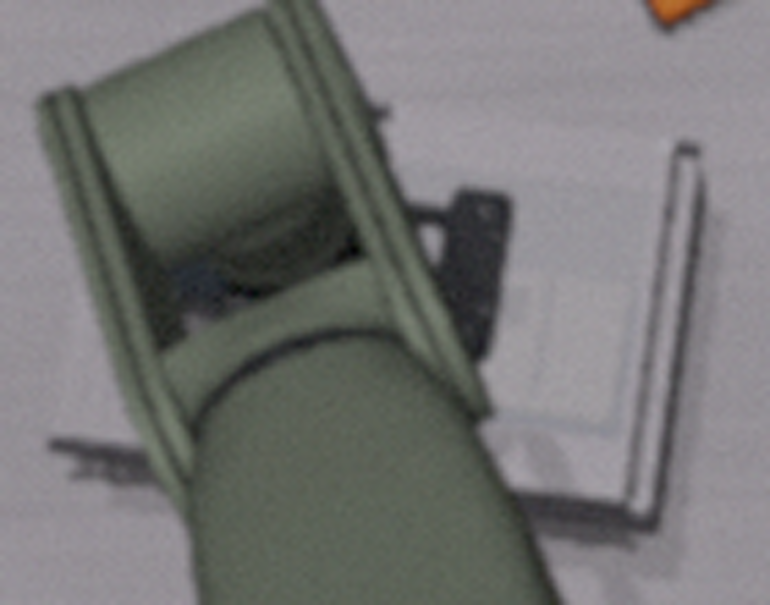

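The hood now nearly covers the opening; only a strip (≈(665–700,150)→(635–660,520)) of the end rim still shows. Pushing on slowly until the stop is felt.

Call:
carry_out([
  {"travel": [0, 1, 0], "rotation": [0, 0, 0]},
  {"travel": [0, 2, 0], "rotation": [0, 0, 0]},
  {"travel": [0, 3, 0], "rotation": [0, 0, 0]},
  {"travel": [0, 3, 0], "rotation": [0, 0, 0]},
])

```text
t: 6.68
eef_pos: [0.4935, 0.2294, 0.0999]
tool_rot: [0.0, 0.997, -0.08, 0.0]
ft_force: [-1.0, 1.1, 0.3]
grip_width: 0.0004
```

Call:
carry_out([
  {"travel": [0, 1, 0], "rotation": [0, 0, 0]},
  {"travel": [0, 2, 0], "rotation": [0, 0, 0]},
  {"travel": [0, 2, 0], "rotation": [0, 0, 0]},
])

```text
t: 7.05
eef_pos: [0.4933, 0.2275, 0.0999]
tool_rot: [0.0, 0.997, -0.08, 0.0]
ft_force: [-0.2, 1.6, 0.1]
grip_width: 0.0005
```

Call:
carry_out([
  {"travel": [0, 1, 0], "rotation": [0, 0, 0]},
  {"travel": [0, 2, 0], "rotation": [0, 0, 0]},
  {"travel": [0, 2, 0], "rotation": [0, 0, 0]},
])

```text
t: 7.42
eef_pos: [0.4932, 0.2268, 0.1]
tool_rot: [-0.001, 0.997, -0.08, 0.0]
ft_force: [-0.4, 5.8, -1.2]
grip_width: 0.0005
```

Call:
carry_out([
  {"travel": [0, 1, 0], "rotation": [0, 0, 0]},
  {"travel": [0, 2, 0], "rotation": [0, 0, 0]},
  {"travel": [0, 2, 0], "rotation": [0, 0, 0]},
])

```text
t: 7.8
eef_pos: [0.4932, 0.2268, 0.1001]
tool_rot: [-0.003, 0.997, -0.081, 0.001]
ft_force: [0.8, 10.9, -3.3]
grip_width: 0.0003
```

Call:
carry_out([
  {"travel": [0, 1, 0], "rotation": [0, 0, 0]},
  {"travel": [0, 2, 0], "rotation": [0, 0, 0]},
  {"travel": [0, 2, 0], "rotation": [0, 0, 0]},
])

```text
t: 8.18
eef_pos: [0.4933, 0.2268, 0.1001]
tool_rot: [-0.005, 0.997, -0.081, 0.001]
ft_force: [0.1, 17.5, -5.5]
grip_width: 0.0002
```

Call:
carry_out([
  {"travel": [0, -5, 0], "rotation": [0, 0, 0]},
  {"travel": [0, -15, 0], "rotation": [0, 0, 0]},
  {"travel": [0, -35, 0], "rotation": [0, 0, 0]},
  {"travel": [0, -35, -30], "rotation": [0, 0, 0]},
  {"travel": [0, -35, -80], "rotation": [0, 0, 0]},
  {"travel": [0, -35, -130], "rotation": [0, 0, 0]},
  {"travel": [0, -35, -160], "rotation": [0, 0, 0]},
  {"travel": [0, -35, -160], "rotation": [0, 0, 0]},
  {"travel": [0, -35, -160], "rotation": [0, 0, 0]},
])

```text
t: 9.3
eef_pos: [0.4972, 0.2563, 0.2586]
tool_rot: [0.001, 0.997, -0.08, -0.001]
ft_force: [-0.1, -0.3, -0.4]
grip_width: 0.0002
```

Run:
```python
from h import *
for P in [(.5855,-.144,.26),(.5855,-.144,.1)]: print(P,*rel(P,-12))
print(bot.get_obs()['ft_force'])
```

```text
(0.5855, -0.144, 0.26) [150.7 381.2  -1.1] [0.09 0.1  2.87]
(0.5855, -0.144, 0.1) [151.  381.  158.9] [0.09 0.1  2.87]
[-0.13489308 -0.31200828 -0.37998172]
```

Call:
carry_out([
  {"travel": [20, 50, 0], "rotation": [0, 0, 0]},
  {"travel": [40, 105, 0], "rotation": [0, 0, 1]},
  {"travel": [60, 160, 0], "rotation": [0, 0, 2]},
  {"travel": [85, 215, 0], "rotation": [0, 0, 3]},
  {"travel": [108, 270, 0], "rotation": [0, 0, 3]},
  {"travel": [130, 325, 0], "rotation": [0, 0, 3]},
  {"travel": [151, 381, 30], "rotation": [0, 0, 3]},
  {"travel": [151, 381, 80], "rotation": [0, 0, 3]},
  {"travel": [151, 381, 130], "rotation": [0, 0, 3]},
  {"travel": [151, 381, 150], "rotation": [0, 0, 3]},
])

```text
t: 10.55
eef_pos: [0.5828, -0.1433, 0.1043]
tool_rot: [-0.001, 0.994, -0.106, -0.005]
ft_force: [-0.1, 0.8, 0.3]
grip_width: 0.0004
```

Call:
carry_out([
  {"travel": [0, 0, 0], "rotation": [0, 0, 0]},
  {"travel": [0, 0, 0], "rotation": [0, 0, 0]},
  {"travel": [0, 0, 0], "rotation": [0, 0, 0]},
])

```text
t: 10.92
eef_pos: [0.5871, -0.144, 0.1111]
tool_rot: [0.0, 0.994, -0.106, 0.001]
ft_force: [0.3, 0.3, 0.1]
grip_width: 0.0006
```

Run:
```python
from h import *
im=bot.get_image('side'); cv2.imwrite('pics/s4.png',cv2.resize(im[170:350,180:410,::-1],None,fx=3.3,fy=3.3,interpolation=cv2.INTER_CUBIC))
im=bot.get_image('top'); cv2.imwrite('pics/t4.png',cv2.resize(im[190:300,180:460,::-1],None,fx=2.8,fy=2.8,interpolation=cv2.INTER_CUBIC))
o=bot.get_obs();print(o['ft_force'],o['eef_pos'],*rel((.5855,-.144,.042),-12))
```

```text
[0.29259532 1.17338116 0.50925816] [ 0.58684924 -0.1439661   0.11103069] [-1.5  0.3 69. ] [ 0.01 -0.12 -0.14]
```

View pics/s4.png

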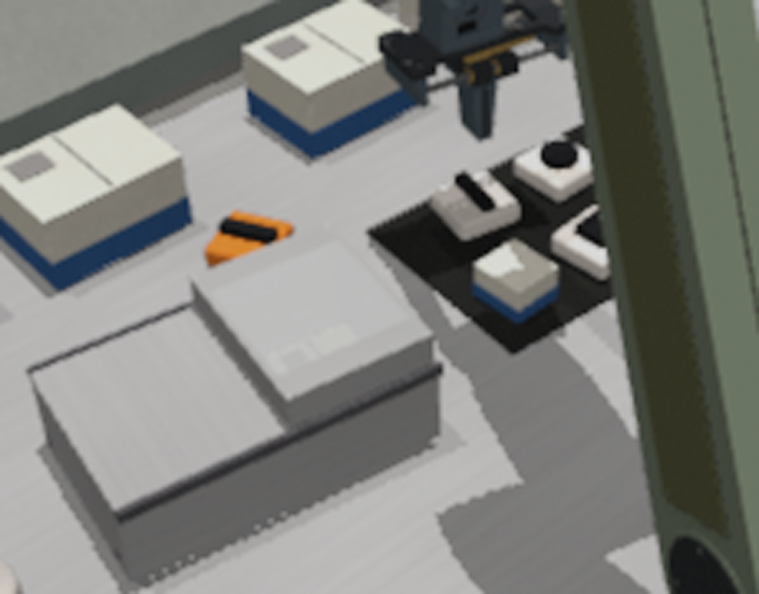

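View pics/t4.png

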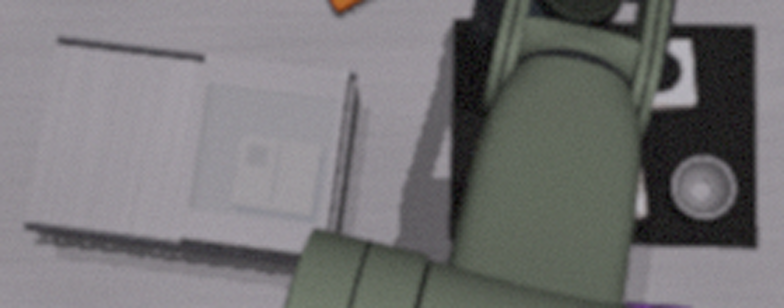

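The hood sits shut in both views, with the call units unmoved. Candidates for the key: white bar unit at (377,213), orange at (305,179) and purple at (414,311) look-alikes, white round at (416,216), and white square at (397,256). The white one with the narrow bar is meant (crop c2 confirmed it), and the fingertip hangs above it.

Call:
carry_out([
  {"travel": [-1.5, 0.3, 20], "rotation": [0, 0, 0]},
  {"travel": [-1.5, 0.3, 40], "rotation": [0, 0, 0]},
  {"travel": [-1.5, 0.3, 54], "rotation": [0, 0, 0]},
  {"travel": [-1.5, 0.3, 60], "rotation": [0, 0, 0]},
  {"travel": [-1.5, 0.3, 60], "rotation": [0, 0, 0]},
  {"travel": [-1.5, 0.3, 60], "rotation": [0, 0, 0]},
])

```text
t: 11.78
eef_pos: [0.5853, -0.144, 0.0507]
tool_rot: [0.0, 0.994, -0.106, 0.001]
ft_force: [-1.1, -0.5, 0.7]
grip_width: 0.0004
```

Run:
```python
from h import *
im=bot.get_image('side'); cv2.imwrite('pics/s5.png',cv2.resize(im[190:270,280:390,::-1],None,fx=7,fy=7,interpolation=cv2.INTER_CUBIC))
o=bot.get_obs();print(o['ft_force'],o['eef_pos'],*rel((.5855,-.144,.042),-12)); print((w2px('side',o['eef_pos'])-[280,190])*7)
```

```text
[ 0.17263689 -0.63298157  0.6015553 ] [ 0.58531352 -0.14402367  0.05066745] [ 0.2 -0.1  8.7] [ 0.01 -0.09 -0.15]
[310.22226705 240.7848098 ]
```

View pics/s5.png

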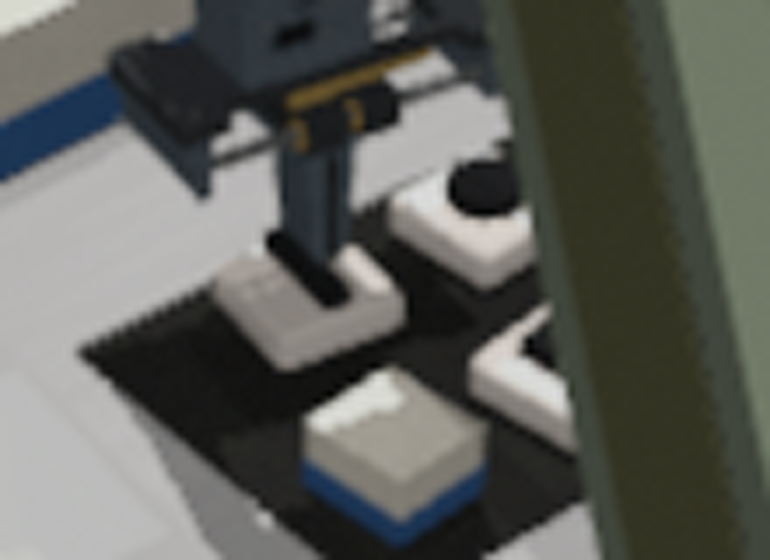

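Run:
```python
from h import *
im=bot.get_image('side')
o=bot.get_obs(); q=o['tool_rot']; M=R.from_quat([q[1],q[2],q[3],q[0]])
s=14; x0,y0=305,205
a=cv2.resize(im[y0:y0+40,x0:x0+50,::-1],None,fx=s,fy=s,interpolation=cv2.INTER_CUBIC)
b=a.copy()
def dr(pts,col):
    p=[((w2px('side',P)+.5-[x0,y0])*s).astype(int) for P in pts]
    cv2.polylines(b,[np.array(p)],True,col,1)
for dz in (0,-.03):
    dr([o['eef_pos']+M.apply([sx*.016,sy*.0135,dz]) for sx,sy in((1,1),(1,-1),(-1,-1),(-1,1))],(0,0,255))
c=np.array([.5855,-.144,0]);u=np.array([np.cos(np.radians(-12)),np.sin(np.radians(-12)),0]);v=np.array([-u[1],u[0],0])
for z,l,w in((.042,.03,.008),(.03,.035,.035)):
    dr([c+[0,0,z]+u*l*i+v*w*j for i,j in((1,1),(1,-1),(-1,-1),(-1,1))],(0,255,0))
cv2.imwrite('pics/s6.png',b)
```

```text
(no output)
```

View pics/s6.png

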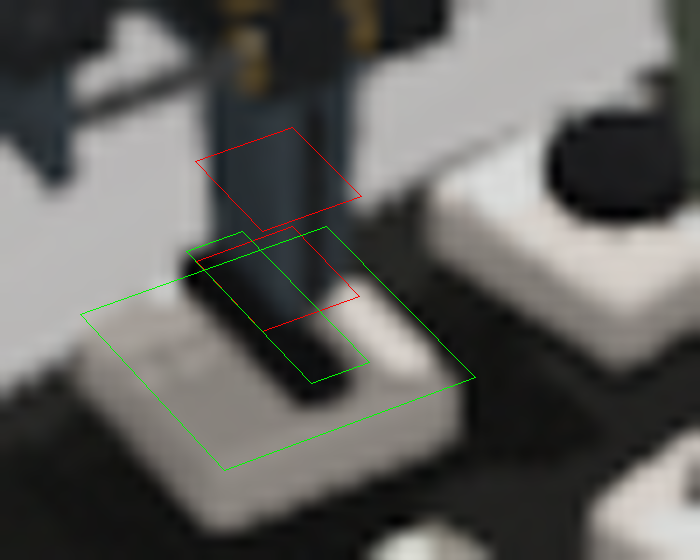

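Run:
```python
from h import *
im=sum(bot.get_image('side').astype(float) for _ in range(6))/6
x0,y0=312,208
a=im[y0:y0+30,x0:x0+34,::-1]; a=np.clip(255*(a/255)**.45,0,255).astype(np.uint8)
cv2.imwrite('pics/s7.png',cv2.resize(a,None,fx=18,fy=18,interpolation=cv2.INTER_CUBIC))
```

```text
(no output)
```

View pics/s7.png

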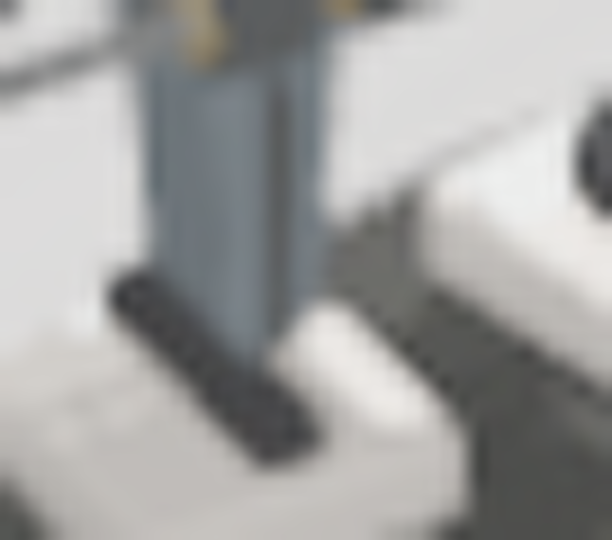

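The overlay shows the fingertip about 3 mm short of the key's centre across and along (side camera, which agrees with the finger's own pose). I'll shift by that much, then press slowly.

Call:
carry_out([
  {"travel": [-1.5, -1.5, 0], "rotation": [0, 0, 0]},
  {"travel": [-3, -3, 2], "rotation": [0, 0, 0]},
  {"travel": [-3, -3, 4], "rotation": [0, 0, 0]},
  {"travel": [-3, -3, 6], "rotation": [0, 0, 0]},
  {"travel": [-3, -3, 8], "rotation": [0, 0, 0]},
  {"travel": [-3, -3, 9], "rotation": [0, 0, 0]},
  {"travel": [-3, -3, 10], "rotation": [0, 0, 0]},
  {"travel": [-3, -3, 10], "rotation": [0, 0, 0]},
])

```text
t: 13.18
eef_pos: [0.5825, -0.1403, 0.0401]
tool_rot: [0.0, 0.994, -0.106, 0.0]
ft_force: [-1.4, 0.2, 3.2]
grip_width: 0.0009
```

Call:
carry_out([
  {"travel": [0, 0, 1], "rotation": [0, 0, 0]},
  {"travel": [0, 0, 2], "rotation": [0, 0, 0]},
  {"travel": [0, 0, 2], "rotation": [0, 0, 0]},
])

```text
t: 13.55
eef_pos: [0.5825, -0.1403, 0.038]
tool_rot: [0.0, 0.994, -0.106, 0.0]
ft_force: [-0.3, -0.2, 3.2]
grip_width: 0.0007
```

Call:
carry_out([
  {"travel": [0, 0, 1], "rotation": [0, 0, 0]},
  {"travel": [0, 0, 2], "rotation": [0, 0, 0]},
  {"travel": [0, 0, 2], "rotation": [0, 0, 0]},
  {"travel": [0, 0, 2], "rotation": [0, 0, 0]},
])

```text
t: 14.05
eef_pos: [0.5825, -0.1403, 0.036]
tool_rot: [0.0, 0.994, -0.106, 0.0]
ft_force: [-1.3, 0.3, 3.8]
grip_width: 0.0005
```

Run:
```python
from h import *
f=[]
im=bot.get_image('side');f.append(bot.get_obs()['ft_force'])
for _ in range(5): bot.get_image('side');f.append(bot.get_obs()['ft_force'])
print(np.mean(f,0),bot.get_obs()['eef_pos'])
a=im[200:250,290:360,::-1]; a=np.clip(255*(a/255.)**.6,0,255).astype(np.uint8)
cv2.imwrite('pics/s8.png',cv2.resize(a,None,fx=10,fy=10,interpolation=cv2.INTER_CUBIC))
```

```text
[-1.69344593  0.13034199  3.7485537 ] [ 0.5824703  -0.14034344  0.03597742]
```

View pics/s8.png

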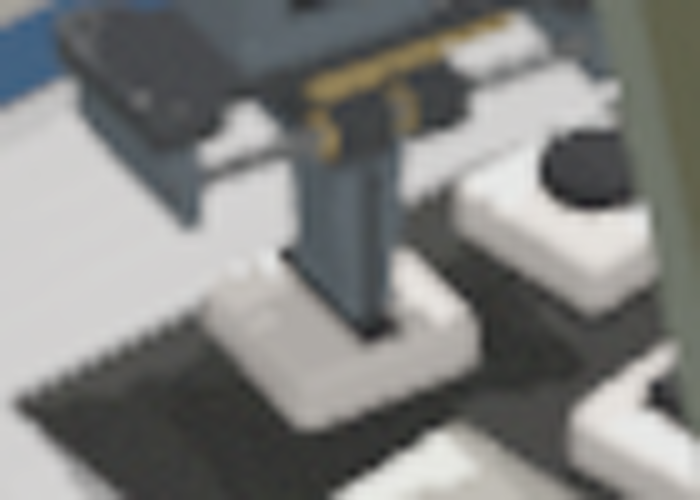

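The fingertip presses squarely on the bar key (about (370,325) in the crop), the housing has not moved, and there is 3.7 N on it. I'll go 1 mm deeper for margin, then release straight up.

Call:
carry_out([
  {"travel": [0, 0, 0.5], "rotation": [0, 0, 0]},
  {"travel": [0, 0, 1], "rotation": [0, 0, 0]},
  {"travel": [0, 0, 1], "rotation": [0, 0, 0]},
  {"travel": [0, 0, 1], "rotation": [0, 0, 0]},
])

```text
t: 14.85
eef_pos: [0.5825, -0.1403, 0.035]
tool_rot: [0.0, 0.994, -0.106, 0.0]
ft_force: [-1.0, 0.0, 4.1]
grip_width: 0.0006
```

Call:
carry_out([
  {"travel": [0, 0, -2], "rotation": [0, 0, 0]},
  {"travel": [0, 0, -5], "rotation": [0, 0, 0]},
  {"travel": [0, 0, -9], "rotation": [0, 0, 0]},
  {"travel": [0, 0, -16], "rotation": [0, 0, 0]},
  {"travel": [0, 0, -35], "rotation": [0, 0, 0]},
  {"travel": [0, 0, -75], "rotation": [0, 0, 0]},
  {"travel": [0, 0, -120], "rotation": [0, 0, 0]},
  {"travel": [0, 0, -170], "rotation": [0, 0, 0]},
  {"travel": [0, 0, -220], "rotation": [0, 0, 0]},
  {"travel": [0, 0, -220], "rotation": [0, 0, 0]},
])

```text
t: 16.1
eef_pos: [0.5846, -0.1408, 0.26]
tool_rot: [0.001, 0.994, -0.106, 0.005]
ft_force: [-0.3, -0.4, -0.4]
grip_width: 0.0005
```

Call:
carry_out([
  {"travel": [-40, 40, 0], "rotation": [0, 0, 0]},
  {"travel": [-80, 80, 0], "rotation": [0, 0, 0]},
  {"travel": [-120, 120, 0], "rotation": [0, 0, 0]},
  {"travel": [-150, 160, 0], "rotation": [0, 0, 0]},
  {"travel": [-180, 200, 0], "rotation": [0, 0, 0]},
  {"travel": [-180, 200, 0], "rotation": [0, 0, 0]},
  {"travel": [-180, 200, 0], "rotation": [0, 0, 0]},
  {"travel": [-180, 200, 0], "rotation": [0, 0, 0]},
])

```text
t: 17.1
eef_pos: [0.3651, -0.2972, 0.2545]
tool_rot: [-0.0, 0.994, -0.105, -0.0]
ft_force: [0.2, 0.5, 0.3]
grip_width: 0.0003
```

Run:
```python
from h import *
im=bot.get_image('side'); cv2.imwrite('pics/s9.png',cv2.resize(im[190:350,180:410,::-1],None,fx=3.4,fy=3.4,interpolation=cv2.INTER_CUBIC))
im=bot.get_image('top'); cv2.imwrite('pics/t9.png',cv2.resize(im[190:300,180:460,::-1],None,fx=2.8,fy=2.8,interpolation=cv2.INTER_CUBIC))
o=bot.get_obs();print(o['ft_force'],o['eef_pos'],o['t'],abs(o['qd']).max())
```

```text
[-0.4722472   0.42750388  0.10476752] [ 0.36514116 -0.2972604   0.25469386] 17.2 0.0026113851527099605
```

View pics/s9.png

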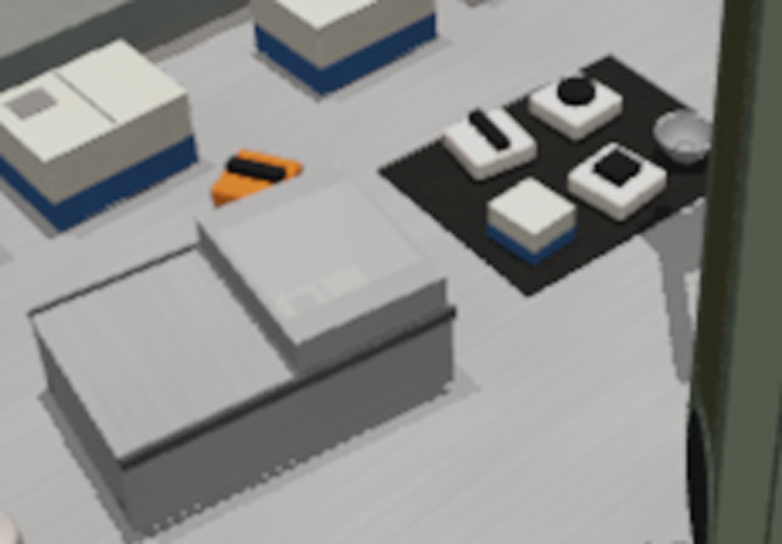

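View pics/t9.png

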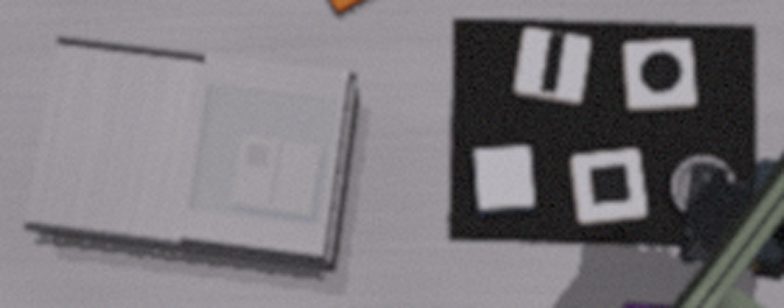

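Both views show the hood shut, the bar key up again and the call units where they were. The gripper is clear of everything, at rest, with no force on it.

```bash
python3 -c "
from station import bot
print(bot.close_job())"
```

```text
the job is handed in; nothing more can be done
None
```

I pushed the hood shut and pressed the bar key on the white call unit once. I let the key come up again and handed the job in at about 17 s of the 48 s allowed.

- **Hood:** I pushed with the closed fingers until it stopped moving. The force rose to about 17 N with no further travel, and both cameras show it shut after I backed off.
- **Bar key:** the fingertip went to 35 mm above the bench, about 7 mm of nominal key travel (it signals from 4 mm), at about 4 N. The force is a little lower than the stated spring would give at that depth. It suggests at least 5 mm of travel, but I had no direct reading of the joint.
- **Other things:** the last pictures show the bar key up again, the call units and small carton where they were, and the gripper clear of everything. I did not go near the round or square keys. The arm partly hid the dish in both last pictures.
- **Disagreement:** the two cameras put the key centre about 5 mm apart. I went mostly with the side camera, since it agreed better with where the finger itself appeared.

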